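Lock the sample box and send it down into the tote

TASK

This box of empties is off to recycling: flip the four hinged side clips of the white snap-lock box down until each lies flat against the box's side; then, with all four shut, push the box along the table and off its far edge so that it drops into the grey tote hung below. Slide the box, do not lift it (it may land any way up), and leave the bottles, jar, vials, cup and vial tray standing where they are.

Things in the scene. Friction and masses are not known exactly. Their poses are not given: they have to be found in the camera images.
- snapbox: loose white snap-lock box, 0.6 to 0.9 kg, on the table top (z = 0). Shell 116 (its x) x 130 (its y) x 49 high; closed lid 120 x 134, from 49 to 60 high, thin raised panel to 63. Origin: centre of its underside; z up; its x points away from the robot within 18 degrees. Too wide to grip across; slides with friction 0.4 to 1.
- tote: fixed open grey tote hung below the table's straight far edge. Origin: on that edge (table-top height), midway along the tote; axes as the world's: y along the edge, x out over the tote. Its mouth, outside, spans x 3 to 243 and y -135 to 135; walls 6, rim 15 below the table top, inner floor 150 below. Two flat hooks, 4 high, 30 wide, lie on the table's last 28 mm, centred at y = -132 and 132.
- vial_left: bystander: small amber vial with black cap, 24 dia x 58 high, standing near the edge left (+y) of the tote; origin: centre of its foot
- vial_right: bystander: the same kind of vial right (-y) of the tote; origin: centre of its foot
- amber_bottle: bystander: amber bottle with black cap, 40 dia x 92 high, standing on the robot's side of the box, off one of its near corners; origin: centre of its foot
- cream_jar: bystander: low amber jar with black lid, 44 dia x 52 high, off the other near corner of the box; origin: centre of its foot
- refill_bottle: bystander: square white bottle with blue cap, 76 x 76 x 192 high; origin: centre of its foot
- vial_tray: bystander: pink tray full of vials, 190 x 130 x 55 high; origin: centre of its underside
- measuring_cup: bystander: white open cup, 64 dia x 70 high; origin: centre of its foot
- clip_near (a joint): grey clip hinged on the side towards the robot (box -x) of the lid, rad: 0 = shut, hanging straight down flat along the box's side; 1.57 = straight out; starts open at 1.6 to 2.2. Stiff hinge: stays where it is left, needs some 1 to 2 N at its tip. Hinge axis level, along that side, at (box frame, mm) x=-63, y=0, z=54. Shut, its outer face stands 2 to 4 mm outside the hinge line, its tip 23 above the table.
- clip_near_tip (a point): middle of the free end of clip_near, 31 mm from its hinge; the clip is a plate 40 mm wide and 4 mm thick
- clip_far (a joint): grey clip hinged on the side away from the robot (box +x) of the lid, rad: 0 = shut, hanging straight down flat along the box's side; 1.57 = straight out; starts open at 1.6 to 2.2. Stiff hinge: stays where it is left, needs some 1 to 2 N at its tip. Hinge axis level, along that side, at (box frame, mm) x=+63, y=0, z=54. Shut, its outer face stands 2 to 4 mm outside the hinge line, its tip 23 above the table.
- clip_far_tip (a point): middle of the free end of clip_far, 31 mm from its hinge; the clip is a plate 40 mm wide and 4 mm thick
- clip_left (a joint): grey clip hinged on the left side (box +y) of the lid, rad: 0 = shut, hanging straight down flat along the box's side; 1.57 = straight out; starts open at 1.6 to 2.2. Stiff hinge: stays where it is left, needs some 1 to 2 N at its tip. Hinge axis level, along that side, at (box frame, mm) x=0, y=+70, z=54. Shut, its outer face stands 2 to 4 mm outside the hinge line, its tip 23 above the table.
- clip_left_tip (a point): middle of the free end of clip_left, 31 mm from its hinge; the clip is a plate 40 mm wide and 4 mm thick
- clip_right (a joint): grey clip hinged on the right side (box -y) of the lid, rad: 0 = shut, hanging straight down flat along the box's side; 1.57 = straight out; starts open at 1.6 to 2.2. Stiff hinge: stays where it is left, needs some 1 to 2 N at its tip. Hinge axis level, along that side, at (box frame, mm) x=0, y=-70, z=54. Shut, its outer face stands 2 to 4 mm outside the hinge line, its tip 23 above the table.
- clip_right_tip (a point): middle of the free end of clip_right, 31 mm from its hinge; the clip is a plate 40 mm wide and 4 mm thick
Not all that is in view belongs to the job. What is shaped like the snapbox but green or yellow is not meant.

How it is judged:
By the outcome, as a careful person would: the job done as asked, in the order asked, and still so for the second after the job is handed in, with the robot touching nothing.
It also fails if it takes over 72 s, if anything falls off the work surface, if the arm or the gripper's body presses on something with over 40 N, if the wrist force passes 120 N, or if a joint passes its speed limit or range.

ROBOT

A 6-joint arm with a two-finger parallel gripper is mounted at the origin on the work surface. World frame = base frame: x ahead of the robot, y to its left, z up, the work surface at z = 0. Lengths are in m, angles in rad, forces in N, time in s.
With the tool pointing down it reaches from about 0.35 to 0.975 m from the base axis. Payload 17.4 kg.
Tool frame: the origin (TCP) lies on the centre line of the jaws, within the pads' length; the fingertips stand 17 mm ahead of it and the grasp point (between the pads) lies 2 mm behind it; z points along the fingers, y is the direction in which the jaws open and shut (so a half turn about z gives the same grasp; the last joint's range is limited). The gripper opens to 85 mm and grips with 20 to 120 N. Pads are 22 mm wide; open, the fingers measure 114 mm over their backs; the gripper's body (76 mm by 85 mm) begins 54 mm behind the grasp point. The pads swing forward as they close: fully open they stand 13 mm farther back than shut.
Start: joints at [-1.195, 0.116, 1.442, -0, 1.584, -0.038], TCP at [0.271, -0.618, 0.248] pointing down, gripper open.
Joint ranges: [-2.83, 2.83], [-0.83, 2.19], [0.07, 2.5], [-1.14, 4.28], [0.01, 3], [-2.97, 2.97]. Speed limits (rad/s): [1.89, 1.89, 2.22, 3.14, 3.14, 3.14].

INTERFACE

Orientations are given as [roll, pitch, yaw] about the fixed x, y, z axes, in that order (R = Rz(yaw) Ry(pitch) Rx(roll)).
In Python, from bench import get_obs, capture, camera_model, sign_off gives the robot as it stands.
- The arm moves only by the shell command python3 -m inch 'ROWS' [FORCE]. ROWS is a JSON object of lists of equal length, an entry for each row: "delta_pos": the shift along the tool's x, y, z in units of 60 mm (1.0 is 60 mm), a list of three; "angular": the turn, a rotation vector about the tool's x, y, z in units of 5 degrees (1.0 is 5 degrees), a list of three; "fingers": the opening, from -1 (shut) to 1 (fully open), so that 0 is half open. In form: {"delta_pos": [[tx, ty, tz], ...], "angular": [[rx, ry, rz], ...], "fingers": [fingers, ...]}. A call has exactly 5 rows; each row is the pose to reach, as a shift and turn from the pose measured when the call began, along the tool's axes at that moment; what a row does not reach only later rows make up. A row lasts 1/8 s, in which the tool goes at most 62.5 mm and 10.7 degrees, less where a joint would pass 70% of its speed; a pose out of reach is approached as far as the arm can. A call with a gripper value outside its range is refused whole. The fingers move at their own pace and stop on an object; FORCE is the grip in N (left out, the last holds). Time passes only in rows, so rows that repeat a pose let the fingers close, or fill a call up. It gives the time, the measured TCP pose, the force and the opening at its end, in the units of the state.
- get_obs(): the state, without advancing time (a new reading comes with each control period).
- capture(name): name is "side" or "top"; returns (picture, depth): 480x640x3 uint8, blue, green, red; 480x640 float32, m along the optical axis (not along the pixel's ray), 0 where there is no reading.
- camera_model(name): a dict with "fx", "fy", "cx", "cy" (pixels), "R" (3x3) and "t" (3): a world point X has camera coordinates R X + t. Camera axes: x right, y down, z forward; pixel columns grow to the right and rows downward; lengths in m; the calibration is good to about 2 mm. A picture is of the moment at which its call begins. camera_model takes no time and is no camera call.
- sign_off(): hands the job in, once; it reports no verdict.
The state is a dict: "time_s": time; "qpos": joint angles; "joint_vel": joint speeds; "tau": joint torques, N m; "ee_pos": TCP position; "eef_rot": TCP orientation; "ft_force": force on the tool from outside, world axes, zero at the start; "moment": the same for the moment, N m; "opening": opening from 0.0 (shut) to 1.0 (fully open).
Only numpy, scipy, OpenCV 4.12 (cv2) and the standard library are available. Lean on these libraries where they do the work, as an engineer would, in place of code of your own. Each camera call takes 0.05 s, during which the arm holds its last target. There are 200 camera calls.

## Working session

There is one attempt and no reset: what is moved stays moved. The work goes in short steps, Python scripts to look and compute and a shell command to move; the robot and the scene stay as the last step left them, time stands still between calls to the robot, and variables do not carry over. Pictures are saved under pics/ and viewed, about 8 in all and at most 12, crops included, and the job is handed in when it is done.

```bash
ls; mkdir -p pics
cat > look.py <<'E'
import cv2,numpy as np,sys
from bench import *
def snap(n,f):
    p,d=capture(n); cv2.imwrite(f'pics/{f}.png',p); np.save(f'pics/{f}.npy',d); return p,d
def cloud(n,d):
    m=camera_model(n);v,u=np.indices(d.shape)
    c=np.stack([(u-m['cx'])/m['fx']*d,(v-m['cy'])/m['fy']*d,d],-1)
    return (c-np.array(m['t']))@np.array(m['R'])
E
python3 - <<'E'
from look import *
for n in('top','side'):
    snap(n,n+'0'); m=camera_model(n); print(n,m['fx'],-np.array(m['R']).T@np.array(m['t']))
print(get_obs())
E
```

```text
pics
top 548.6319879503495 [ 0.29854166 -0.0223073   1.36690916]
side 574.8826627169364 [0.04191714 1.1007348  0.87475401]
{'time_s': 0.1, 'qpos': array([-1.19483749e+00,  1.16430935e-01,  1.44219054e+00, -2.85326397e-05,
        1.58402765e+00, -3.78033749e-02]), 'joint_vel': array([-0.00041098,  0.00041694, -0.00126104,  0.00149993, -0.00261172,
       -0.00043767]), 'tau': array([ 2.75643273e-03, -7.33666348e+01, -6.33786821e+01,  4.01451621e-05,
        5.26580756e-03, -5.66631491e-05]), 'ee_pos': array([ 0.27131261, -0.61789959,  0.24764569]), 'eef_rot': array([-3.14053587e+00, -1.14182820e-05,  4.13761843e-01]), 'ft_force': array([-0.24149157, -0.83202046, -0.11112887]), 'moment': array([-0.02166744, -0.01784332, -0.00901933]), 'opening': 1.0002223230161178}
```

View pics/top0.png

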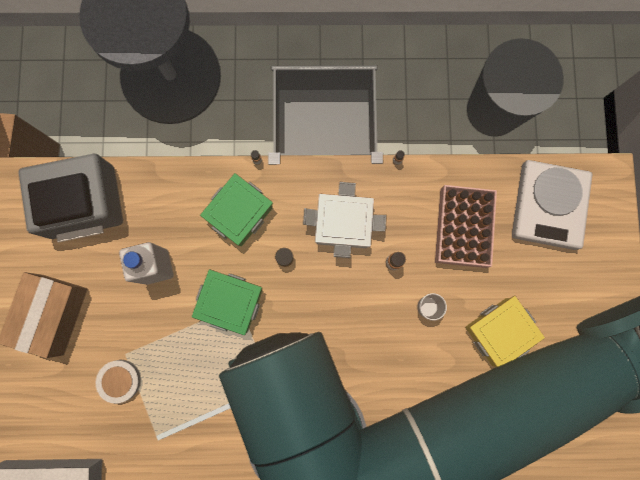

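View pics/side0.png

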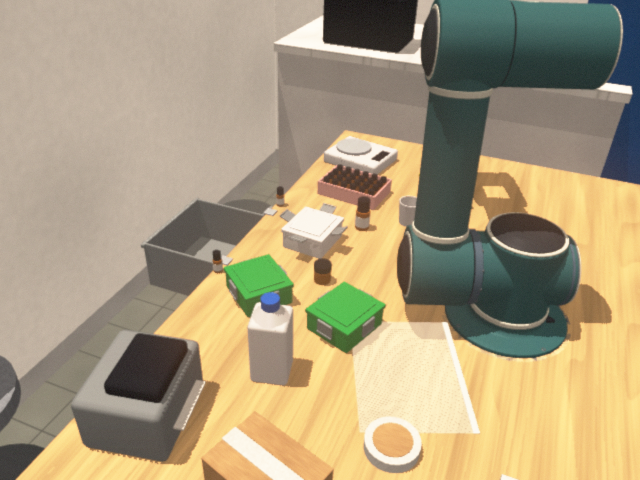

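Candidates: white box at top (345,220); green boxes at (237,210) and (228,302), yellow at (507,330), and a white scale at (553,205). By the description it is the white one with four grey clips at (345,220). The amber bottle is at (397,260), the jar at (285,257), and the vials at (255,157) and (400,157).

```bash
cat > meas.py <<'E'
from look import *
def box(p,d,guess=None):
    """lid pose from white lid mask in top view; P cloud"""
    P=cloud('top',d); hsv=cv2.cvtColor(p,cv2.COLOR_BGR2HSV)
    m=((P[...,2]>.05)&(P[...,2]<.075)&(hsv[...,1]<40)&(hsv[...,2]>195)).astype(np.uint8)
    if guess is not None: m&=(np.hypot(P[...,0]-guess[0],P[...,1]-guess[1])<.12).astype(np.uint8)
    m=cv2.morphologyEx(m,cv2.MORPH_OPEN,np.ones((5,5)))
    n,l,s,c=cv2.connectedComponentsWithStats(m)
    k=1+np.argmax(s[1:,4]); q=P[l==k][:,:2]
    r=cv2.minAreaRect((q*1000).astype(np.float32))
    a=r[2]; a=(a+45)%90-45
    return np.array(r[0])/1000,np.radians(a),np.array(r[1]),P
E
python3 - <<'E'
from meas import *
p=cv2.imread('pics/top0.png');d=np.load('pics/top0.npy')
c,a,sz,P=box(p,d,None if 0 else (.59,-.07)); print('box',c,np.degrees(a),sz)
R=np.array([[np.cos(a),-np.sin(a)],[np.sin(a),np.cos(a)]])
L=(P[...,:2]-c)@R; z=P[...,2]
for n,ax,sg,h in(('near',0,-1,.063),('far',0,1,.063),('left',1,1,.07),('right',1,-1,.07)):
    o=sg*L[...,ax]-h; w=L[...,1-ax]
    m=(o>.003)&(o<.045)&(abs(w)<.018)&(z>.03)&(z<.1)
    A=np.c_[o[m],z[m]]; f=np.polyfit(A[:,0],A[:,1],1); print(n,m.sum(),'out',A[:,0].max(),'z',A[:,1].min(),A[:,1].max(),'slope->angle',1.57+np.arctan(f[0]),'mid z at tip',np.median(A[A[:,0]>.02][:,1]) if (A[:,0]>.02).any() else 0)
for n,(u,v),lo,hi in(('amber',(397,260),.07,.11),('jar',(285,257),.04,.065),('vl',(255,157),.045,.07),('vr',(400,157),.045,.07),('cup',(432,307),.05,.08),('tray',(467,227),.03,.07),('refill',(140,262),.14,.21),('green1',(237,210),.04,.08),('green2',(228,302),.04,.08)):
    s=40 if n in('tray','green1','green2')else 20
    q=P[v-s:v+s,u-s:u+s].reshape(-1,3); q=q[(q[:,2]>lo)&(q[:,2]<hi)]
    print(n,len(q),np.round(q[:,:2].min(0),3),np.round(q[:,:2].max(0),3),q[:,2].max().round(3))
# table edge & hooks
for (u,v) in((300,158),(345,158),(300,170),(345,162),(345,156),(345,154),(345,152),(276,158),(378,158),(275,100),(375,100),(320,68)):print((u,v),P[v,u].round(3))
cr=p[165:285,265:425];cv2.imwrite('pics/crop0.png',cv2.resize(cr,None,fx=5,fy=5,interpolation=cv2.INTER_CUBIC)[:600,:800])
E
```

```text
box [ 0.52563123 -0.09630768] -5.143470764160156 [131.02009583 108.16100311]
near 188 out 0.034846835331855716 z 0.049245406107858054 0.07417664784095121 slope->angle 1.9661047553569055 mid z at tip 0.06508584412422058
far 135 out 0.02347965405022534 z 0.052038035396478104 0.07038572314825749 slope->angle 1.9778186525163677 mid z at tip 0.06697946562523102
left 142 out 0.029147661823463178 z 0.05251834849223513 0.07009579991237579 slope->angle 1.9350765460090171 mid z at tip 0.06512905905322022
right 148 out 0.030555820250138366 z 0.050738294185892714 0.07090200277876268 slope->angle 1.873402721574224 mid z at tip 0.06418844699724656
amber 181 [ 0.404 -0.235] [ 0.437 -0.202] 0.098
jar 260 [0.412 0.029] [0.454 0.072] 0.058
vl 74 [0.629 0.111] [0.696 0.169] 0.064
vr 65 [ 0.673 -0.246] [ 0.693 -0.227] 0.063
cup 197 [ 0.28  -0.333] [ 0.341 -0.27 ] 0.076
tray 2671 [ 0.405 -0.474] [ 0.605 -0.323] 0.064
refill 1137 [0.374 0.326] [0.459 0.411] 0.197
green1 2880 [0.461 0.079] [0.637 0.25 ] 0.071
green2 3057 [0.25  0.104] [0.403 0.267] 0.073
(300, 158) [ 0.692  0.012 -0.006]
(345, 158) [ 0.69  -0.104 -0.001]
(300, 170) [ 0.661  0.012 -0.005]
(345, 162) [ 0.68  -0.104 -0.002]
(345, 156) [ 0.695 -0.104  0.   ]
(345, 154) [ 0.706 -0.105 -0.017]
(345, 152) [ 0.751 -0.113 -0.153]
(276, 158) [0.69  0.073 0.003]
(378, 158) [ 0.687 -0.187  0.009]
(275, 100) [ 0.854  0.077 -0.019]
(375, 100) [ 0.85  -0.186 -0.013]
(320, 68) [ 0.941 -0.042 -0.016]
```

View pics/crop0.png

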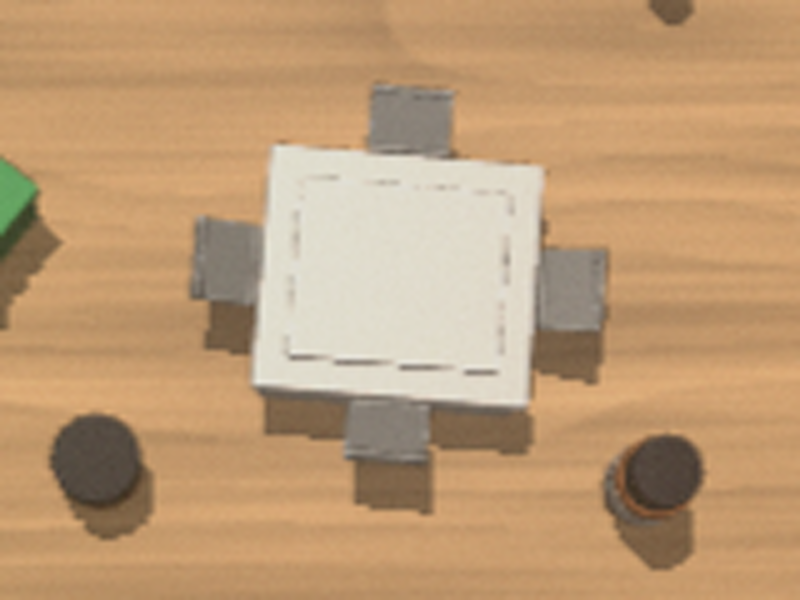

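The crop confirms the choice: white lid, four grey clips up and out (far at crop (412,118), near (388,430), left (228,260), right (572,290)). Next I refine the box centre by casting rays onto the lid plane.

```bash
cat >> meas.py <<'E'
def ray(n,uv,z):
    m=camera_model(n);R=np.array(m['R']);C=-R.T@np.array(m['t'])
    uv=np.atleast_2d(uv).astype(float)
    dr=np.c_[(uv[:,0]-m['cx'])/m['fx'],(uv[:,1]-m['cy'])/m['fy'],np.ones(len(uv))]@R
    return (C+dr*((z-C[2])/dr[:,2])[:,None])[:,:2]
def lid(p,c0,z=.06):
    m=camera_model('top');X=np.array(m['R'])@np.array([*c0,z])+np.array(m['t'])
    u,v=int(m['cx']+m['fx']*X[0]/X[2]),int(m['cy']+m['fy']*X[1]/X[2])
    hsv=cv2.cvtColor(p,cv2.COLOR_BGR2HSV);k=((hsv[...,1]<45)&(hsv[...,2]>185)).astype(np.uint8)
    w=np.zeros_like(k);w[v-50:v+50,u-50:u+50]=1;k=cv2.morphologyEx(k&w,cv2.MORPH_CLOSE,np.ones((5,5)))
    cs=max(cv2.findContours(k,0,1)[0],key=cv2.contourArea)[:,0]
    q=ray('top',cs,z)
    r=cv2.minAreaRect((q*1000).astype(np.float32)); a=(r[2]+45)%90-45
    return np.array(r[0])/1000,a,r[1]
E
python3 - <<'E'
from meas import *
p=cv2.imread('pics/top0.png');d=np.load('pics/top0.npy');P=cloud('top',d)
print(lid(p,(.526,-.096)))
co=np.array([(276,146),(543,168),(527,403),(253,383)])/5+[265,165]-.4
q=ray('top',co,.06);print('corners',q.round(4),q.mean(0),[np.linalg.norm(q[i]-q[i-1]).round(4) for i in range(4)])
e=q[0]-q[1];print(np.degrees(np.arctan2(-e[0],e[1])))
f=q[2]-q[3];print(np.degrees(np.arctan2(f[0],-f[1])))
print('tablez',np.median(P[270:300,330:370,2]))
# tips of clips (crop px), angle unknown: ray on z=.066
for n,c in(('far',(412,86)),('near',(388,460)),('left',(193,258)),('right',(607,290))):print(n,ray('top',np.array(c)/5+[265,165]-.4,.066))
E
```

```text
(array([ 0.51986975, -0.09609967]), -5.2337493896484375, (132.4015350341797, 117.85193634033203))
corners [[ 0.5839 -0.0374]
 [ 0.572  -0.1671]
 [ 0.457  -0.1567]
 [ 0.4678 -0.0252]] [ 0.52014976 -0.0965947 ] [np.float64(0.1167), np.float64(0.1302), np.float64(0.1155), np.float64(0.132)]
-5.241858324952959
-4.71589539597125
tablez -0.00022561557576667495
far [[ 0.61175414 -0.10364558]]
near [[ 0.42946259 -0.08917887]]
left [[0.52791169 0.00314913]]
right [[ 0.51065914 -0.1958781 ]]
```

```bash
cat > to.py <<'E'
# python3 to.py frame x y z yaw_deg : print tool-frame delta in move units; frame b=box, w=world
import sys,numpy as np
from bench import get_obs
from scipy.spatial.transform import Rotation as Ro
C=np.array([.520,-.0963]);A=np.radians(-5.1)
o=get_obs();R=Ro.from_euler('xyz',o['eef_rot'])
f,x,y,z,w=sys.argv[1],*map(float,sys.argv[2:6])
B=np.array([[np.cos(A),-np.sin(A)],[np.sin(A),np.cos(A)]])
t=np.r_[C+B@[x,y],z] if f=='b' else np.array([x,y,z])
T=Ro.from_euler('xyz',[np.pi,0,np.radians(w)])
print('d',(R.inv().apply(t-o['ee_pos'])/.06).round(3),'rot',(np.degrees((R.inv()*T).as_rotvec())/5).round(2))
l=np.r_[B.T@(o['ee_pos'][:2]-C),o['ee_pos'][2]];print('box-frame tcp',l.round(4),'F',np.round(o['ft_force'],1),'t',o['time_s'],'open',round(o['opening'],2))
E
python3 -m inch '{"delta_pos":[[0.78,-0.58,0.2],[1.56,-1.16,0.4],[2.34,-1.74,0.6],[3.12,-2.32,0.8],[3.9,-2.9,1.0]],"angular":[[0,0,1.15],[0,0,2.3],[0,0,3.45],[0,0,4.6],[0,0,5.75]],"fingers":[-1,-1,-1,-1,-1]}' 40
python3 to.py b 0 -.0995 .11 -5.1
```

```text
time_s: 0.72
ee_pos: [0.4161, -0.3626, 0.1873]
eef_rot: [-3.141, 0.001, -0.092]
ft_force: [0.7, 0.1, 0.5]
opening: 0.004
d [ 1.323 -2.919  1.29 ] rot [-0.01  0.01 -0.03]
box-frame tcp [-0.0798 -0.2745  0.1873] F [0.7 0.1 0.5] t 0.725 open 0.0
```

```bash
python3 -m inch '{"delta_pos":[[0.4,-0.8,0.3],[0.8,-1.6,0.6],[1.1,-2.3,1.0],[1.32,-2.92,1.29],[1.32,-2.92,1.29]],"angular":[[0,0,0],[0,0,0],[0,0,0],[0,0,0],[0,0,0]],"fingers":[-1,-1,-1,-1,-1]}'
python3 to.py b 0 -.0995 .042 -5.1
python3 - <<'E'
from look import *
p,_=snap('side','side1'); cv2.imwrite('pics/side1c.png',cv2.resize(p[130:290,210:410],None,fx=4,fy=3.75)[:600])
E
```

```text
time_s: 1.35
ee_pos: [0.511, -0.193, 0.1082]
eef_rot: [-3.139, 0.003, -0.089]
ft_force: [-0.1, -0.0, 0.7]
opening: 0.0
d [0.01  0.042 1.103] rot [-0.02  0.04  0.  ]
box-frame tcp [-0.0004 -0.0971  0.1082] F [-0.1 -0.   0.7] t 1.35 open 0.0
```

View pics/side1c.png

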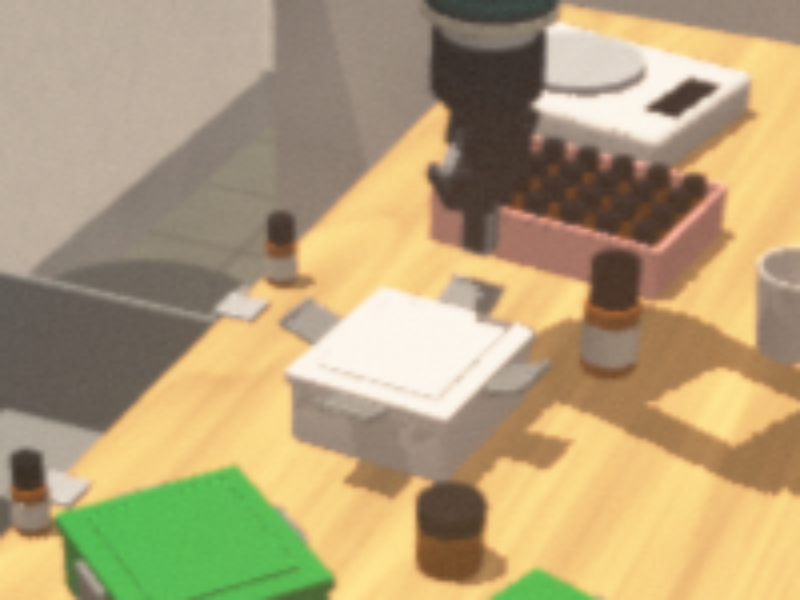

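```bash
python3 -m inch '{"delta_pos":[[0,0.05,0.3],[0,0.05,0.6],[0,0.05,0.9],[0,0.05,1.22],[0,0.05,1.22]],"angular":[[0,0,0],[0,0,0],[0,0,0],[0,0,0],[0,0,0]],"fingers":[-1,-1,-1,-1,-1]}'
python3 -m inch '{"delta_pos":[[0,-0.06,0],[0,-0.12,0],[0,-0.18,0],[0,-0.18,0],[0,-0.18,0]],"angular":[[0,0,0],[0,0,0],[0,0,0],[0,0,0],[0,0,0]],"fingers":[-1,-1,-1,-1,-1]}'
python3 to.py b 0 -.0865 .035 -5.1
```

```text
time_s: 2.02
ee_pos: [0.5095, -0.197, 0.0338]
eef_rot: [-3.139, 0.005, -0.09]
ft_force: [0.5, -1.1, -0.5]
opening: -0.003
time_s: 2.65
ee_pos: [0.5106, -0.1861, 0.0341]
eef_rot: [-3.139, 0.005, -0.09]
ft_force: [0.4, 0.0, 0.9]
opening: 0.0
d [ 0.023 -0.064 -0.015] rot [-0.03  0.05 -0.01]
box-frame tcp [-0.0014 -0.0903  0.0341] F [0.4 0.  0.9] t 2.65 open 0.0
```

```bash
python3 -m inch '{"delta_pos":[[0,-0.03,0],[0,-0.06,0],[0,-0.09,0],[0,-0.09,0],[0,-0.09,0]],"angular":[[0,0,0],[0,0,0],[0,0,0],[0,0,0],[0,0,0]],"fingers":[-1,-1,-1,-1,-1]}'
python3 -m inch '{"delta_pos":[[0,-0.03,0],[0,-0.06,0],[0,-0.06,0],[0,-0.06,0],[0,-0.06,0]],"angular":[[0,0,0],[0,0,0],[0,0,0],[0,0,0],[0,0,0]],"fingers":[-1,-1,-1,-1,-1]}'
python3 to.py b 0 -.0865 .035 -5.1
python3 - <<'E'
from meas import *
p,d=snap('top','top2'); print(lid(p,(.52,-.096)))
q,_=snap('side','side2'); cv2.imwrite('pics/c2.png',np.hstack([cv2.resize(p[165:285,285:425],(400,343)),cv2.resize(q[180:280,260:380],(400,343))]))
E
```

```text
time_s: 3.28
ee_pos: [0.5112, -0.1811, 0.0344]
eef_rot: [-3.14, 0.004, -0.09]
ft_force: [0.7, -5.8, 2.6]
opening: 0.003
time_s: 3.9
ee_pos: [0.5116, -0.1778, 0.0345]
eef_rot: [-3.14, 0.004, -0.09]
ft_force: [-1.2, -5.4, 2.8]
opening: -0.002
d [ 0.018  0.077 -0.008] rot [-0.01  0.04 -0.01]
box-frame tcp [-0.0011 -0.0819  0.0345] F [-1.2 -5.4  2.8] t 3.9 open -0.0
(array([ 0.52253473, -0.06758966]), -5.192543029785156, (89.57746887207031, 117.97000122070312))
```

View pics/c2.png

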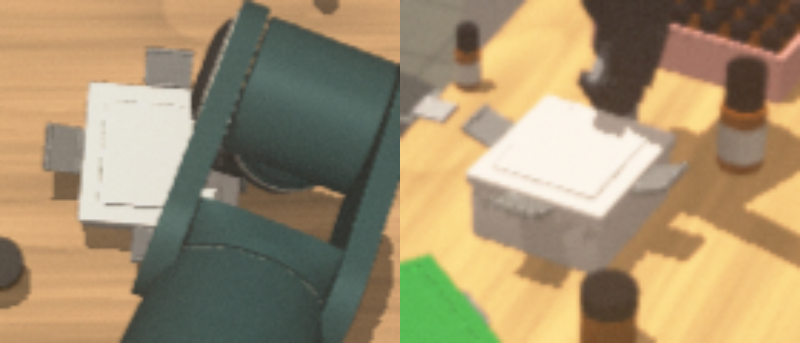

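The top and side views show the right clip folded down and the other three still up. The box slid about 7 mm to +y, which is the direction I need. Next is the far clip.

```bash
sed -i 's/C=np.array.*;A/C=np.array([.5206,-.0891]);A/' to.py
python3 -m inch '{"delta_pos":[[0,0.2,0],[0,0.2,-0.4],[0,0.2,-0.85],[0,0.2,-1.3],[0.4,0,-1.3]],"angular":[[0,0,0],[0,0,0],[0,0,0],[0,0,0],[0,0,0]],"fingers":[-1,-1,-1,-1,-1]}'
python3 to.py b .089 0 .110 -5.1
```

```text
time_s: 4.62
ee_pos: [0.5362, -0.1811, 0.1149]
eef_rot: [-3.141, 0.001, -0.091]
ft_force: [-0.1, -0.1, -0.5]
opening: 0.0
d [ 1.084 -1.507  0.081] rot [-0.01  0.01 -0.02]
box-frame tcp [ 0.0237 -0.0903  0.1149] F [-0.1 -0.1 -0.5] t 4.625 open 0.0
```

```bash
python3 -m inch '{"delta_pos":[[0.5,-0.5,0],[1.08,-1.1,0],[1.08,-1.51,0],[1.08,-1.51,0.05],[1.08,-1.51,0.08]],"angular":[[0,0,0],[0,0,0],[0,0,0],[0,0,0],[0,0,0]],"fingers":[-1,-1,-1,-1,-1]}'
python3 to.py b .089 0 .035 -5.1
python3 -m inch '{"delta_pos":[[0,0,0.3],[0,0,0.6],[0,0,0.9],[0,0,1.22],[0,0,1.22]],"angular":[[0,0,0],[0,0,0],[0,0,0],[0,0,0],[0,0,0]],"fingers":[-1,-1,-1,-1,-1]}'
python3 to.py b .080 0 .035 -5.1
```

```text
time_s: 5.25
ee_pos: [0.6087, -0.0975, 0.1097]
eef_rot: [-3.141, 0.001, -0.091]
ft_force: [0.3, -1.0, -0.4]
opening: -0.003
d [ 0.01  -0.009  1.244] rot [-0.01  0.02 -0.03]
box-frame tcp [ 0.0885 -0.0006  0.1097] F [ 0.3 -1.  -0.4] t 5.25 open -0.0
time_s: 5.88
ee_pos: [0.6074, -0.0973, 0.034]
eef_rot: [-3.141, 0.005, -0.091]
ft_force: [0.5, 0.1, 0.6]
opening: 0.002
d [-0.12  -0.008 -0.016] rot [-0.01  0.06 -0.03]
box-frame tcp [ 0.0872 -0.0005  0.034 ] F [0.5 0.1 0.6] t 5.875 open 0.0
```

```bash
python3 -m inch '{"delta_pos":[[-0.05,0,0],[-0.09,0,0],[-0.13,0,0],[-0.15,0,0],[-0.15,0,0]],"angular":[[0,0,0],[0,0,0],[0,0,0],[0,0,0],[0,0,0]],"fingers":[-1,-1,-1,-1,-1]}'
python3 -m inch '{"delta_pos":[[-0.02,0,0],[-0.04,0,0],[-0.04,0,0],[-0.04,0,0],[-0.04,0,0]],"angular":[[0,0,0],[0,0,0],[0,0,0],[0,0,0],[0,0,0]],"fingers":[-1,-1,-1,-1,-1]}'
python3 to.py b .080 0 .035 -5.1
```

```text
time_s: 6.5
ee_pos: [0.5984, -0.0965, 0.0343]
eef_rot: [-3.141, 0.005, -0.091]
ft_force: [0.4, -0.0, 0.2]
opening: 0.002
time_s: 7.12
ee_pos: [0.5961, -0.0963, 0.0343]
eef_rot: [-3.141, 0.005, -0.091]
ft_force: [3.5, -0.5, -2.1]
opening: 0.004
d [ 0.069 -0.008 -0.012] rot [-0.01  0.05 -0.03]
box-frame tcp [ 0.0759 -0.0004  0.0343] F [ 3.5 -0.5 -2.1] t 7.125 open 0.0
```

```bash
python3 -m inch '{"delta_pos":[[-0.02,0,0],[-0.04,0,0],[-0.06,0,0],[-0.06,0,0],[-0.06,0,0]],"angular":[[0,0,0],[0,0,0],[0,0,0],[0,0,0],[0,0,0]],"fingers":[-1,-1,-1,-1,-1]}'
python3 -m inch '{"delta_pos":[[0.1,0,0],[0.2,0,-0.3],[0.2,0,-0.7],[0.2,0,-1.1],[0.2,0.0,-1.3]],"angular":[[0,0,0],[0,0,0],[0,0,0],[0,0,0],[0,0,0]],"fingers":[-1,-1,-1,-1,-1]}'
python3 to.py b 0 .1005 .110 -5.1
```

```text
time_s: 7.75
ee_pos: [0.5924, -0.0959, 0.0343]
eef_rot: [-3.141, 0.005, -0.091]
ft_force: [2.3, 0.3, -0.8]
opening: -0.0
time_s: 8.38
ee_pos: [0.6055, -0.0973, 0.1147]
eef_rot: [-3.141, 0.003, -0.091]
ft_force: [-1.1, -0.3, 0.3]
opening: 0.0
d [-1.425 -1.681  0.084] rot [-0.01  0.03 -0.03]
box-frame tcp [ 0.0853 -0.0006  0.1147] F [-1.1 -0.3  0.3] t 8.375 open 0.0
```

```bash
python3 -m inch '{"delta_pos":[[0,-0.7,0],[-0.1,-1.5,0],[-0.8,-1.68,0],[-1.42,-1.68,0.05],[-1.42,-1.68,0.08]],"angular":[[0,0,0],[0,0,0],[0,0,0],[0,0,0],[0,0,0]],"fingers":[-1,-1,-1,-1,-1]}'
python3 to.py b 0 .1005 .110 -5.1
python3 - <<'E'
from meas import *
p,d=snap('top','top3'); print(lid(p,(.52,-.089)))
q,_=snap('side','side3'); cv2.imwrite('pics/c3.png',np.hstack([cv2.resize(p[165:285,265:425],(400,300)),cv2.resize(q[180:280,260:380],(400,300))]))
E
```

```text
time_s: 9.0
ee_pos: [0.5284, 0.0113, 0.1105]
eef_rot: [-3.141, 0.003, -0.091]
ft_force: [0.5, -0.0, 0.3]
opening: -0.001
d [0.019 0.003 0.008] rot [-0.01  0.03 -0.02]
box-frame tcp [-0.0011  0.1007  0.1105] F [ 0.5 -0.   0.3] t 9.0 open -0.0
(array([ 0.51326422, -0.11036974]), -4.9246826171875, (88.46774291992188, 117.71826171875))
```

View pics/c3.png

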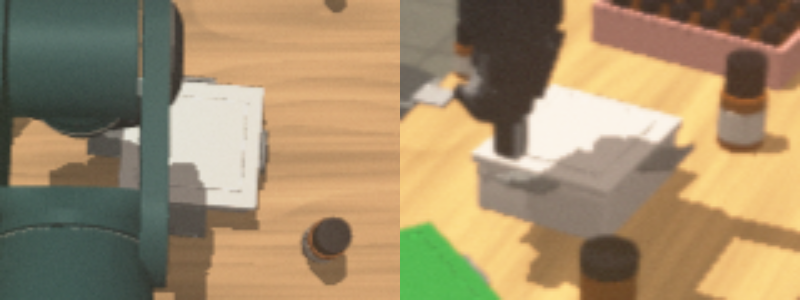

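```bash
sed -i 's/C=np.array.*;A/C=np.array([.5150,-.0885]);A/' to.py
python3 -m inch '{"delta_pos":[[-0.08,0,0.3],[-0.08,0,0.6],[-0.08,0,0.9],[-0.08,0,1.24],[-0.08,0,1.24]],"angular":[[0,0,0],[0,0,0],[0,0,0],[0,0,0],[0,0,0]],"fingers":[-1,-1,-1,-1,-1]}'
python3 -m inch '{"delta_pos":[[0,0.06,0],[0,0.12,0],[0,0.16,0],[0,0.18,0],[0,0.18,0]],"angular":[[0,0,0],[0,0,0],[0,0,0],[0,0,0],[0,0,0]],"fingers":[-1,-1,-1,-1,-1]}'
python3 to.py b 0 .088 .035 -5.1
python3 -m inch '{"delta_pos":[[0,0.02,0],[0,0.04,0],[0,0.06,0],[0,0.06,0],[0,0.06,0]],"angular":[[0,0,0],[0,0,0],[0,0,0],[0,0,0],[0,0,0]],"fingers":[-1,-1,-1,-1,-1]}'
python3 to.py b 0 .088 .035 -5.1
```

```text
time_s: 9.72
ee_pos: [0.5242, 0.0113, 0.0338]
eef_rot: [-3.141, 0.006, -0.091]
ft_force: [-0.1, -1.1, -0.3]
opening: 0.003
time_s: 10.35
ee_pos: [0.5234, 0.0006, 0.0342]
eef_rot: [-3.141, 0.005, -0.092]
ft_force: [0.1, 3.7, 1.7]
opening: -0.0
d [-0.007  0.026 -0.013] rot [-0.01  0.06 -0.03]
box-frame tcp [0.0004 0.0895 0.0342] F [0.1 3.7 1.7] t 10.35 open -0.0
time_s: 10.98
ee_pos: [0.5233, -0.0027, 0.0345]
eef_rot: [-3.14, 0.004, -0.091]
ft_force: [1.6, 4.7, 2.5]
opening: 0.002
d [-0.011 -0.031 -0.008] rot [-0.01  0.05 -0.03]
box-frame tcp [0.0006 0.0862 0.0345] F [1.6 4.7 2.5] t 10.975 open 0.0
```

```bash
sed -i 's/C=np.array.*;A/C=np.array([.5150,-.0912]);A/' to.py
python3 -m inch '{"delta_pos":[[0,-0.15,0],[0,-0.2,-0.4],[0,-0.2,-0.85],[0,-0.2,-1.27],[-0.5,-0.2,-1.27]],"angular":[[0,0,0],[0,0,0],[0,0,0],[0,0,0],[0,0,0]],"fingers":[-1,-1,-1,-1,-1]}'
python3 to.py b -.089 0 .110 -5.1
```

```text
time_s: 11.6
ee_pos: [0.4961, 0.012, 0.1129]
eef_rot: [-3.141, 0.001, -0.091]
ft_force: [-0.3, -0.6, -1.3]
opening: 0.0
d [-1.012  1.688  0.048] rot [-0.01  0.02 -0.03]
box-frame tcp [-0.028   0.1011  0.1129] F [-0.3 -0.6 -1.3] t 11.6 open 0.0
```

```bash
python3 -m inch '{"delta_pos":[[-0.6,0.4,0],[-1.01,1.0,0],[-1.01,1.69,0],[-1.01,1.69,0.03],[-1.01,1.69,0.05]],"angular":[[0,0,0],[0,0,0],[0,0,0],[0,0,0],[0,0,0]],"fingers":[-1,-1,-1,-1,-1]}'
python3 -m inch '{"delta_pos":[[0,0,0.3],[0,0,0.6],[0,0,0.9],[0,0,1.24],[0,0,1.24]],"angular":[[0,0,0],[0,0,0],[0,0,0],[0,0,0],[0,0,0]],"fingers":[-1,-1,-1,-1,-1]}'
python3 to.py b -.079 0 .035 -5.1
python3 -m inch '{"delta_pos":[[0.05,0,0],[0.1,0,0],[0.14,0,0],[0.17,0,0],[0.17,0,0]],"angular":[[0,0,0],[0,0,0],[0,0,0],[0,0,0],[0,0,0]],"fingers":[-1,-1,-1,-1,-1]}'
python3 to.py b -.077 0 .035 -5.1
```

```text
time_s: 12.22
ee_pos: [0.4265, -0.0831, 0.1097]
eef_rot: [-3.14, 0.002, -0.092]
ft_force: [0.2, 1.0, 0.2]
opening: 0.003
time_s: 12.85
ee_pos: [0.4253, -0.0826, 0.0331]
eef_rot: [-3.14, 0.005, -0.092]
ft_force: [0.4, -0.2, -0.2]
opening: 0.001
d [ 0.185  0.01  -0.032] rot [-0.02  0.06 -0.03]
box-frame tcp [-0.0901  0.0006  0.0331] F [ 0.4 -0.2 -0.2] t 12.85 open 0.0
time_s: 13.48
ee_pos: [0.4357, -0.0835, 0.0332]
eef_rot: [-3.14, 0.005, -0.092]
ft_force: [-0.0, 0.0, -0.3]
opening: -0.003
d [ 0.045  0.009 -0.029] rot [-0.02  0.05 -0.03]
box-frame tcp [-0.0797  0.0006  0.0332] F [-0.   0.  -0.3] t 13.475 open -0.0
```

```bash
python3 -m inch '{"delta_pos":[[0.03,0,0],[0.06,0,0],[0.08,0,0],[0.08,0,0],[0.08,0,0]],"angular":[[0,0,0],[0,0,0],[0,0,0],[0,0,0],[0,0,0]],"fingers":[-1,-1,-1,-1,-1]}'
python3 -m inch '{"delta_pos":[[0.03,0,0],[0.06,0,0],[0.08,0,0],[0.08,0,0],[0.08,0,0]],"angular":[[0,0,0],[0,0,0],[0,0,0],[0,0,0],[0,0,0]],"fingers":[-1,-1,-1,-1,-1]}'
python3 -m inch '{"delta_pos":[[-0.1,0,0],[-0.3,0,-0.3],[-0.4,0,-0.9],[-0.4,0.3,-1.7],[-0.4,1.0,-2.0]],"angular":[[0,0,0],[0,0,0],[0,0,0],[0,0,0],[0,0,0]],"fingers":[-1,-1,-1,-1,-1]}'
```

```text
time_s: 14.1
ee_pos: [0.4401, -0.084, 0.0332]
eef_rot: [-3.14, 0.006, -0.092]
ft_force: [-6.0, 1.1, 3.0]
opening: 0.001
time_s: 14.72
ee_pos: [0.4446, -0.0844, 0.0331]
eef_rot: [-3.14, 0.007, -0.092]
ft_force: [-6.4, -0.3, 3.1]
opening: -0.005
time_s: 15.35
ee_pos: [0.4167, -0.1424, 0.1565]
eef_rot: [-3.141, 0.002, -0.089]
ft_force: [0.5, -0.4, -0.9]
opening: -0.001
```

```bash
sed -i 's/C=np.array.*;A/C=np.array([.5213,-.0917]);A/' to.py
python3 to.py b 0 -.120 .11 -5.1
python3 -m inch '{"delta_pos":[[0.4,0.6,0],[0.9,1.15,0],[1.5,1.15,0],[1.6,1.15,0.4],[1.6,1.15,0.7]],"angular":[[0,0,0],[0,0,0],[0,0,0],[0,0,0],[0,0,0]],"fingers":[-1,-1,-1,-1,-1]}'
python3 to.py b 0 -.105 .033 -5.1
python3 - <<'E'
from meas import *
p,d=snap('top','top4'); print(lid(p,(.52,-.091)))
q,_=snap('side','side4'); cv2.imwrite('pics/c4.png',np.hstack([cv2.resize(p[165:285,265:425],(400,300)),cv2.resize(q[180:280,250:370],(400,300))]))
E
```

```text
d [1.664 1.004 0.77 ] rot [-0.01  0.03 -0.  ]
box-frame tcp [-0.0997 -0.0598  0.1565] F [ 0.5 -0.4 -0.9] t 15.35 open -0.0
time_s: 15.98
ee_pos: [0.506, -0.2195, 0.113]
eef_rot: [-3.141, 0.003, -0.089]
ft_force: [-0.3, 0.5, 0.2]
opening: 0.003
d [ 0.069 -0.394  1.333] rot [-0.01  0.03 -0.  ]
box-frame tcp [-0.0039 -0.1287  0.113 ] F [-0.3  0.5  0.2] t 15.975 open 0.0
(array([ 0.52226208, -0.09196189]), -5.295951843261719, (132.43606567382812, 117.85769653320312))
```

View pics/c4.png

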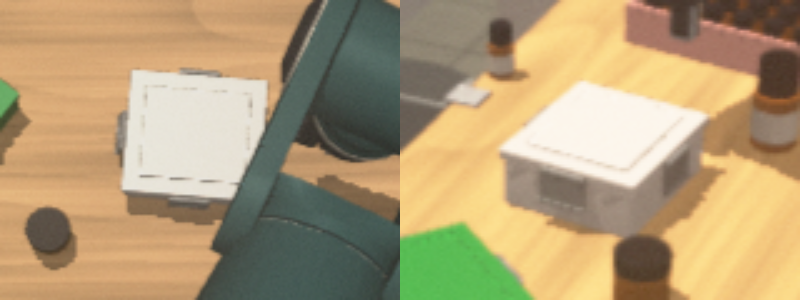

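All four clips lie flat: near at (680,172) and left at (562,190) in the right half, and only slivers of far and left showing at the lid edge in the left half. Next I shift the box about 36 mm to +y to line it up with the tote.

```bash
sed -i 's/C=np.array.*;A/C=np.array([.5222,-.0920]);A/' to.py
python3 -m inch '{"delta_pos":[[0.07,0,0.35],[0.07,0,0.7],[0.07,0,1.05],[0.07,-0.1,1.35],[0.07,-0.3,1.35]],"angular":[[0,0,0],[0,0,0],[0,0,0],[0,0,0],[0,0,0]],"fingers":[-1,-1,-1,-1,-1]}'
python3 -m inch '{"delta_pos":[[0,-0.1,0],[0,-0.2,0],[0,-0.32,0],[0,-0.44,0],[0,-0.55,0]],"angular":[[0,0,0],[0,0,0],[0,0,0],[0,0,0],[0,0,0]],"fingers":[-1,-1,-1,-1,-1]}'
python3 to.py b 0 -.053 .033 -5.1
```

```text
time_s: 16.7
ee_pos: [0.5095, -0.2006, 0.0294]
eef_rot: [-3.139, 0.008, -0.09]
ft_force: [0.8, -0.2, 0.7]
opening: -0.003
time_s: 17.32
ee_pos: [0.5132, -0.1684, 0.031]
eef_rot: [-3.141, 0.005, -0.09]
ft_force: [-2.1, -9.6, 7.2]
opening: -0.004
d [ 0.036 -0.398 -0.033] rot [-0.01  0.06 -0.01]
box-frame tcp [-0.0022 -0.0769  0.031 ] F [-2.1 -9.6  7.2] t 17.325 open -0.0
```

```bash
python3 -m inch '{"delta_pos":[[0,-0.1,0],[0,-0.2,0],[0,-0.3,0],[0,-0.4,0],[0,-0.4,0]],"angular":[[0,0,0],[0,0,0],[0,0,0],[0,0,0],[0,0,0]],"fingers":[-1,-1,-1,-1,-1]}'
python3 -m inch '{"delta_pos":[[0,0.2,0],[0,0.4,-0.3],[0,0.5,-0.9],[0,0.6,-1.6],[0,0.6,-2.1]],"angular":[[0,0,0],[0,0,0],[0,0,0],[0,0,0],[0,0,0]],"fingers":[-1,-1,-1,-1,-1]}'
python3 - <<'E'
from meas import *
p,d=snap('top','top5'); print(lid(p,(.525,-.058)))
E
```

```text
time_s: 17.95
ee_pos: [0.5161, -0.1445, 0.0323]
eef_rot: [3.141, 0.003, -0.09]
ft_force: [-0.2, -3.0, 6.4]
opening: 0.001
time_s: 18.58
ee_pos: [0.5134, -0.1815, 0.1617]
eef_rot: [3.14, 0.001, -0.091]
ft_force: [0.7, -0.4, -0.2]
opening: -0.0
(array([ 0.52673798, -0.05128321]), -5.743904113769531, (131.9063262939453, 118.08476257324219))
```

```bash
sed -i 's/C=np.array.*;A/C=np.array([.5267,-.0515]);A/' to.py
python3 to.py w .425 -.053 .16 0
```

```text
d [-1.677 -2.002  0.082] rot [ 0.03 -0.03 -1.04]
box-frame tcp [-0.0007 -0.1308  0.1655] F [ 1.4 -0.8  4.3] t 18.625 open -0.0
```

```bash
python3 -m inch '{"delta_pos":[[-0.7,-0.5,0],[-1.3,-1.0,0],[-1.68,-1.6,0],[-1.68,-2.0,0],[-1.68,-2.0,0.08]],"angular":[[0,0,-0.3],[0,0,-0.6],[0,0,-1.04],[0,0,-1.04],[0.03,-0.03,-1.04]],"fingers":[-1,-1,0,1,1]}'
python3 to.py w .425 -.053 .025 0
python3 -m inch '{"delta_pos":[[0,0,0.5],[0,0,1.1],[0,0,1.7],[0,0,2.25],[0,0,2.25]],"angular":[[0,0,0],[0,0,0],[0,0,0],[0,0,0],[0,0,0]],"fingers":[1,1,1,1,1]}'
python3 to.py w .456 -.053 .025 0
```

```text
time_s: 19.25
ee_pos: [0.4249, -0.0525, 0.1614]
eef_rot: [-3.142, -0.002, 0.002]
ft_force: [0.1, -0.1, 0.1]
opening: 0.637
d [-0.004  0.008  2.274] rot [-0.   -0.03  0.02]
box-frame tcp [-0.1013 -0.01    0.1614] F [ 0.1 -0.1  0.1] t 19.25 open 0.64
time_s: 19.88
ee_pos: [0.424, -0.0531, 0.0248]
eef_rot: [-3.141, 0.002, 0.001]
ft_force: [-0.0, -0.7, 0.1]
opening: 0.999
d [ 0.533 -0.001 -0.004] rot [-0.01  0.02  0.01]
box-frame tcp [-0.1021 -0.0107  0.0248] F [-0.  -0.7  0.1] t 19.875 open 1.0
```

```bash
python3 -m inch '{"delta_pos":[[0.3,0,0],[0.55,0,0],[0.8,0,0],[1.05,0,0],[1.3,0,0]],"angular":[[0,0,0],[0,0,0],[0,0,0],[0,0,0],[0,0,0]],"fingers":[1,1,1,1,1]}'
python3 -m inch '{"delta_pos":[[0.25,0,0],[0.5,0,0],[0.75,0,0],[0.95,0,0],[0.95,0,0]],"angular":[[0,0,0],[0,0,0],[0,0,0],[0,0,0],[0,0,0]],"fingers":[1,1,1,1,1]}'
python3 to.py w .72 -.053 .025 0
python3 - <<'E'
from meas import *
p,d=snap('top','top6')
q,_=snap('side','side6'); cv2.imwrite('pics/c6.png',np.hstack([cv2.resize(p[60:300,220:440],(400,436)),cv2.resize(q[160:310,200:350],(400,436))]))
E
```

```text
time_s: 20.5
ee_pos: [0.5028, -0.0538, 0.0265]
eef_rot: [-3.141, 0.002, 0.001]
ft_force: [-8.3, -0.1, 6.2]
opening: 1.001
time_s: 21.12
ee_pos: [0.5609, -0.0538, 0.0267]
eef_rot: [-3.141, 0.001, 0.001]
ft_force: [-0.3, -0.3, 0.3]
opening: 0.995
d [ 2.652 -0.01   0.025] rot [-0.    0.01  0.01]
box-frame tcp [0.0343 0.0008 0.0267] F [-0.3 -0.3  0.3] t 21.125 open 1.0
```

View pics/c6.png

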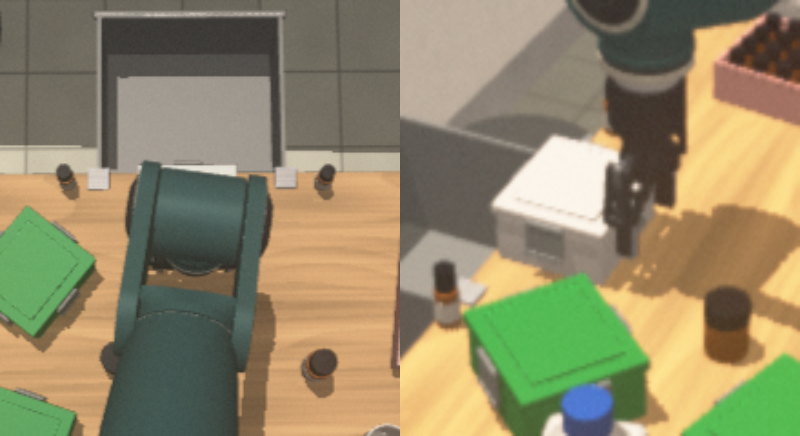

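The box is square to the edge and centred between the hooks at (98,178) and (286,178), with the clips still shut. I keep pushing.

```bash
python3 -m inch '{"delta_pos":[[0.25,0,0],[0.5,0,0],[0.75,0,0],[1.0,0,0],[1.3,0,0]],"angular":[[0,0,0],[0,0,0],[0,0,0],[0,0,0],[0,0,0]],"fingers":[1,1,1,1,1]}'
python3 -m inch '{"delta_pos":[[0.35,0,0],[0.7,0,0],[1.05,0,0],[1.3,0,0],[1.3,0,0]],"angular":[[0,0,0],[0,0,0],[0,0,0],[0,0,0],[0,0,0]],"fingers":[1,1,1,1,1]}'
python3 to.py w .72 -.053 .025 0
python3 - <<'E'
from meas import *
p,d=snap('top','top7')
q,_=snap('side','side7'); cv2.imwrite('pics/c7.png',np.hstack([cv2.resize(p[60:300,220:440],(400,436)),cv2.resize(q[160:310,140:290],(400,436))]))
E
```

```text
time_s: 21.85
ee_pos: [0.6387, -0.0536, 0.027]
eef_rot: [-3.141, 0.002, 0.001]
ft_force: [-14.0, -0.9, 17.3]
opening: 0.999
time_s: 22.48
ee_pos: [0.7175, -0.0535, 0.0266]
eef_rot: [-3.141, 0.002, 0.001]
ft_force: [0.2, 0.6, 0.7]
opening: 1.0
d [ 0.042 -0.009  0.027] rot [-0.01  0.02  0.01]
box-frame tcp [0.1902 0.0149 0.0266] F [0.2 0.6 0.7] t 22.475 open 1.0
```

View pics/c7.png

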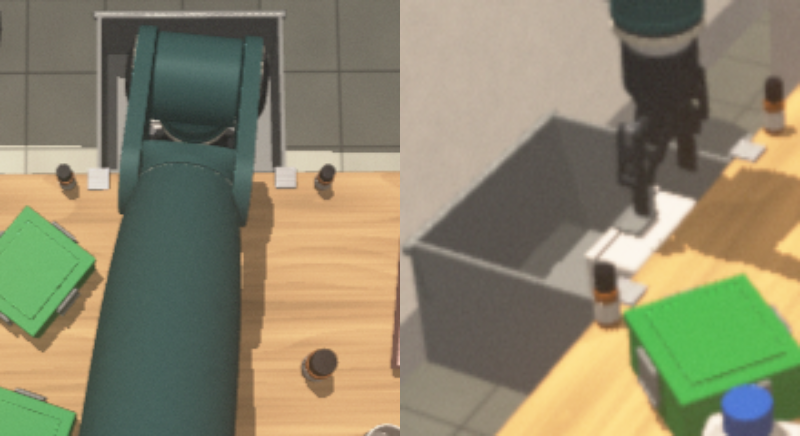

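The box has gone over the edge into the tote, and the bystanders are still standing. I see a grey patch near the lid at (640,222) that needs checking, so I back off and look.

```bash
python3 -m inch '{"delta_pos":[[0,0,-0.6],[0,0,-1.3],[0,0,-2],[-0.8,0,-2.8],[-1.6,0,-3.2]],"angular":[[0,0,0],[0,0,0],[0,0,0],[0,0,0],[0,0,0]],"fingers":[1,1,1,1,1]}'
python3 -m inch '{"delta_pos":[[-0.8,0.8,0],[-1.5,1.6,0],[-2.0,2.4,0],[-2.5,3.2,0],[-3,4,0]],"angular":[[0,0,0],[0,0,0],[0,0,0],[0,0,0],[0,0,0]],"fingers":[1,1,1,1,1]}'
python3 - <<'E'
from meas import *
p,d=snap('top','top8');P=cloud('top',d)
q,_=snap('side','side8'); cv2.imwrite('pics/c8.png',np.hstack([cv2.resize(p[55:185,260:390],(400,400)),cv2.resize(q[180:310,140:270],(400,400))]))
a=P[70:150,280:370]; w=(p[70:150,280:370].min(2)>170)&(a[...,2]>-.14)
print(a[w].min(0),a[w].max(0))
E
```

```text
time_s: 23.2
ee_pos: [0.6197, -0.0537, 0.2209]
eef_rot: [-3.141, 0.001, 0.001]
ft_force: [1.2, -0.3, 0.4]
opening: 0.999
time_s: 23.82
ee_pos: [0.4381, -0.295, 0.2211]
eef_rot: [3.141, -0.0, 0.001]
ft_force: [1.5, 0.2, -0.8]
opening: 1.001
[ 0.29854166 -0.11204807 -0.03497846] [0.77948069 0.01733154 1.36690916]
```

View pics/c8.png

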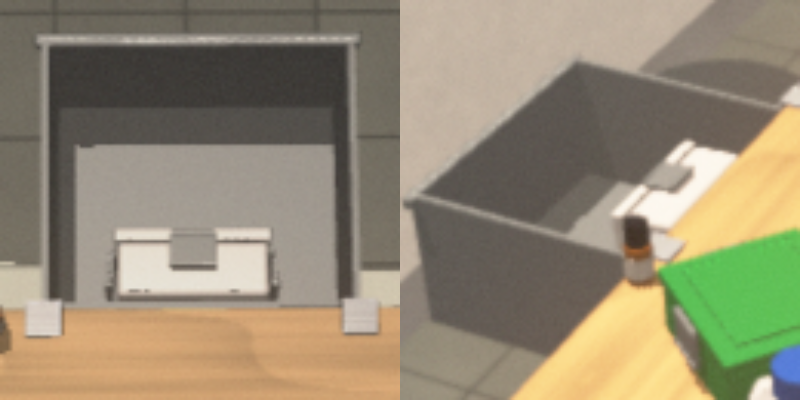

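The box stands on its far side inside the tote, with the near side and its clip facing up. I check by depth whether that clip is flat, and whether the bystanders moved.

Run:
```python
from meas import *
P=cloud('top',np.load('pics/top8.npy'))
Q=cloud('top',np.load('pics/top0.npy'))
s=400/130
for col in(150,180,193,207,240):
    u=int(260+col/s); print(col,[tuple(P[int(55+r/s),u][[0,2]].round(3)) for r in(234,240,246,252,258,264,270,278,288)])
for n,(u,v),lo,hi,h in(('amber',(397,260),.07,.11,12),('jar',(285,257),.04,.065,14),('vl',(255,157),.045,.07,9),('vr',(400,157),.045,.07,9),('cup',(432,307),.05,.08,20),('tray',(467,227),.03,.07,42),('refill',(140,262),.14,.21,25)):
    r=[]
    for X in(Q,P):
        q=X[v-h:v+h,u-h:u+h].reshape(-1,3);q=q[(q[:,2]>lo)&(q[:,2]<hi)];r.append(np.r_[len(q),q.mean(0).round(4)])
    print(n,*r)
```

```text
150 [(np.float64(0.773), np.float64(-0.032)), (np.float64(0.766), np.float64(-0.027)), (np.float64(0.766), np.float64(-0.034)), (np.float64(0.757), np.float64(-0.025)), (np.float64(0.753), np.float64(-0.028)), (np.float64(0.747), np.float64(-0.028)), (np.float64(0.741), np.float64(-0.025)), (np.float64(0.733), np.float64(-0.027)), (np.float64(0.725), np.float64(-0.024))]
180 [(np.float64(0.768), np.float64(-0.016)), (np.float64(0.764), np.float64(-0.021)), (np.float64(0.76), np.float64(-0.018)), (np.float64(0.756), np.float64(-0.021)), (np.float64(0.751), np.float64(-0.024)), (np.float64(0.744), np.float64(-0.019)), (np.float64(0.741), np.float64(-0.026)), (np.float64(0.735), np.float64(-0.032)), (np.float64(0.724), np.float64(-0.023))]
193 [(np.float64(0.77), np.float64(-0.022)), (np.float64(0.764), np.float64(-0.021)), (np.float64(0.761), np.float64(-0.02)), (np.float64(0.757), np.float64(-0.023)), (np.float64(0.749), np.float64(-0.018)), (np.float64(0.744), np.float64(-0.017)), (np.float64(0.742), np.float64(-0.027)), (np.float64(0.731), np.float64(-0.019)), (np.float64(0.725), np
[... 758 characters left out ...]
3))]
amber [ 1.810e+02  4.205e-01 -2.183e-01  9.080e-02] [ 1.480e+02  4.219e-01 -2.157e-01  9.030e-02]
jar [2.600e+02 4.326e-01 5.010e-02 5.100e-02] [2.570e+02 4.329e-01 5.010e-02 5.150e-02]
vl [6.200e+01 6.849e-01 1.208e-01 5.660e-02] [6.200e+01 6.849e-01 1.207e-01 5.670e-02]
vr [ 6.500e+01  6.822e-01 -2.364e-01  5.610e-02] [ 6.600e+01  6.821e-01 -2.364e-01  5.570e-02]
cup [ 1.970e+02  3.097e-01 -3.071e-01  6.480e-02] [ 0. nan nan nan]
tray [ 2.697e+03  5.064e-01 -3.980e-01  4.710e-02] [ 3.150e+02  4.556e-01 -3.761e-01  4.340e-02]
refill [1.137e+03 4.136e-01 3.632e-01 1.612e-01] [1.144e+03 4.134e-01 3.631e-01 1.612e-01]<stdin>:10: RuntimeWarning: Mean of empty slice.
  ret = um.true_divide(
```

```bash
python3 -c "
from bench import *
o=get_obs();print(o['time_s'],o['ft_force']);print(sign_off())"
```

```text
23.925 [-0.42616574  0.92039468  0.69153445]
the job is handed in; nothing more can be done
None
```

I folded down all four clips, in the order right, far, left, near. I then slid the box about 40 mm sideways to line it up with the tote and pushed it off the far edge. It took 23.9 s on the robot's clock, and I handed it in with the arm clear.

**Box:** it stands on its far side inside the tote. The depth image shows the near clip, which now faces up, lying flat: about 6 mm above the box's side, with no slope along the clip. The left and right clips look flush in the picture. The far clip is underneath and can't be seen now; it looked shut in the last views before the drop.

**Bystanders:** the jar, both vials and the refill bottle read within 1 mm of where they started. The arm partly hid the amber bottle, so its reading differs by 1 to 3 mm. The cup and tray were too hidden by the arm in the last image to measure; the arm only passed well above that area.

**Forces:** the wrist force stayed under about 25 N at every reading, which I only got at the end of each move.

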